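# Open the sprung weather cover of the lantern and switch it on

### The job

Get the LED lantern ready for use: press the red catch without leaning hard on it and steady the sprung weather cover as it lets go, so that it rises under control instead of flying up, until it stands fully open. Then turn the selector underneath from off to on until it clicks home, and let go. Leave the cover standing open for the charging lead, and do not disturb the jar, the slate or the chalk holder.

Things in the scene. Friction and masses are not known exactly. Their poses are not given: they have to be found in the camera images.
- lantern: Yellow-black rechargeable work lantern, 240 (x) x 160 (y) x 280 mm high, stands firm. Origin: centre of its underside; z up, front faces its own -x. Front half of its top is a deck sloping 30 deg: up-slope (0.866,0,0.5), outward normal (-0.5,0,0.866) in its frame. Lamp tower behind: 92 mm diameter, axis at x +72 mm, cap top 245 mm, bail handle to 280 mm.
- deck_front (a point): Middle of the deck's lower front edge (lantern frame x -120, z 40 mm). Axes: as the lantern's. Elsewhere u = distance up the slope from here, n = height above the deck along its normal, in mm. The well under the cover is 92 mm wide (y), runs from u 34 to 128, its floor at n -20.
- catch_top (a point): Centre of the top face of the red push-button catch, u 17, n 24 when out; the face is 20 mm up-slope x 36 mm across, parallel to the deck, in a black housing 12 mm high. Axes: x up-slope, y the lantern's y, z outward along the deck normal. Press along -z. Fully pressed it is still 4 mm above the shut cover's outer face.
- catch (a joint): Travel of the red catch in m: 0 out, 0.006 at its hard stop. Spring: 2 N to start, 5 N at the stop. It draws a bolt that lets the cover go at about 4.5 mm of travel. More than 35 N on it would damage it.
- cover (a joint): Angle of the grey cover in rad: 0 shut and latched, 2.10 at its stop (fully open, about vertical). A spring drives it open: about 2 N at mid-cover when shut, weakening steadily; from 1.5 rad on it swings to the stop by itself gently enough. Let go near the start it flies up at 5 rad/s or more; faster than 4 rad/s strains the hinge.
- cover_hinge (a point): Middle of the cover's hinge line, at the cover's upper end (u 128, n 6). The hinge axis is the lantern's y. Axes turn with the cover: shut, x is up-slope and z the deck normal; it opens by turning about +y.
- cover_edge (a point): Middle of the cover's free edge on its flat outer face: 92 mm from the hinge line and 8 mm above it along the cover's outward normal (shut: u 36, n 14). Axes as cover_hinge. The cover is 94 mm wide (y), 14 mm deep with its skirt, about 80 g; a catch stem hangs 22 mm below the face, 5 to 8 mm in from the edge.
- selector (a joint): Angle of the black rotary selector under the cover, rad: 0 at the off detent (white dot), 1.047 (60 deg) at the on detent (green dot), each also an end stop. It turns clockwise seen from outside along the deck normal. A cam drives it to the nearer detent with up to about 0.07 N m, changing over at 0.52 rad.
- selector_grip (a point): On the selector's axis (u 80, n -1.5), where to grip. Bar handle 40 x 12 mm, from 10 mm above to 14 mm below this point; below it a disc of 38 mm diameter, 4 mm thick, on the well floor. Axes turn with it, z the deck normal; the bar lies 30 deg from this point's x towards its y: 30 deg from up-slope towards the lantern's +y at off, towards -y at on.
- jar_center (a point): Centre of the clear glass jar with steel screw lid, 72 mm diameter, 105 mm high, upright beside the lantern: leave it alone.
- chalk_center (a point): Centre of the barrel of the green chalk holder, 111 x 12 x 12 mm with its chalk, lying beside the lantern: leave it alone.
- slate_center (a point): Centre of the black slate in a pine frame, 240 x 170 x 11 mm, lying beside the lantern: leave it alone.

How it is judged:
By the outcome, as a careful person would: the job done as asked, in the order asked, and still so for the second after the job is handed in, with the robot touching nothing.
It also fails if it takes over 54 s, if anything falls off the work surface, if the arm or the gripper's body presses on something with over 40 N, if the wrist force passes 120 N, or if a joint passes its speed limit or range.

### The arm

A 6-joint arm with a two-finger parallel gripper is mounted at the origin on the work surface. World frame = base frame: x ahead of the robot, y to its left, z up, the work surface at z = 0. Lengths are in m, angles in degrees, forces in N, time in s.
With the tool pointing down it reaches from about 0.375 to 0.9 m from the base axis. Payload 3.1 kg.
Tool frame: the origin (TCP) lies midway between the tips of the shut fingers; the grasp point (between the pads) lies 19 mm behind it; z points along the fingers, y is the line along which they close (so a half turn about z gives the same grasp; the last joint's range is limited). The gripper opens to 87 mm and grips with 3 to 60 N. Pads are 19 mm wide; open, the fingers measure 117 mm over their backs; the gripper's body (75 mm by 190 mm) begins 51 mm behind the grasp point.
Start: joints at [66.033, 30.224, 82.088, -0, 67.689, -10.227], TCP at [0.148, 0.607, 0.223] pointing down, gripper open.
Joint ranges: [-176.69, 176.69], [-43.24, 126.21], [12.49, 139.97], [-82, 262], [0, 151.66], [-163.58, 163.58]. Speed limits (degrees/s): [159.86, 159.86, 180, 180, 180, 180].

### API

Orientations are given as a 3x3 rotation matrix whose columns are the frame's x, y, z axes.
In Python, from rig import read_state, capture, camera_info, hand_in gives the robot as it stands.
- The arm moves only by the tool drive_tool, never from a script. Its argument "motion" is a list of rows, each a list of 2 entries, a list of its own where there are three numbers: the shift along the tool's x, y, z in mm, then the turn, a rotation vector about the tool's x, y, z in rad. A call has 1 to 5 rows; each row shifts and turns the commanded pose from where the row before left it, along the tool's axes as they then stand; what a row does not reach is not made up. A row lasts 1/10 s, in which the tool goes at most 50 mm and 8.59 degrees, less where a joint would pass 70% of its speed; a pose out of reach is approached as far as the arm can. A call is refused whole if a number of a shift passes 50 or a number of a turn 0.15, either way. A call with a gripper value outside its range is refused whole. "gripper" is the opening, from 0 (shut) to 1 (fully open), set as the call begins (left out, the last holds). The fingers move at their own pace and stop on an object; the grip force is fixed at half the most. Time passes only in rows, so rows that do not move let the fingers close. It gives the time, the measured TCP pose, the force, the opening and the grip force at its end, in the units of the state.
- read_state(): the state, without advancing time (a new reading comes with each control period).
- capture(name): name is "side" or "top" or "wrist"; returns the picture (480x640x3 uint8, red, green, blue); there is no depth.
- camera_info(name): a dict with "fovy" (degrees; the focal length in pixels is half the picture's height over the tangent of half this angle, whatever the lens; pixels are square), "cx", "cy" (the principal point, pixels), "xyz" and "orientation" of the camera in the world; the wrist camera has in their place "T_tool_cam" (4x4, takes a point from camera to tool coordinates, whose origin is the TCP and whose axes are the flange's). Camera axes: x right, y down, z forward; pixel columns grow to the right and rows downward; lengths in m; the calibration is good to about 2 mm. A picture is of the moment at which its call begins: read the wrist's pose just before it. camera_info takes no time and is no camera call.
- hand_in(): hands the job in; it is judged then, once.
The state is a dict: "time_s": time; "joint_positions": joint angles; "qvel": joint speeds; "tau": joint torques, N m; "position": TCP position; "tcp_rot": TCP orientation; "force": force on the tool from outside, world axes, zero at the start; "moment": the same for the moment, N m; "opening": opening from 0.0 (shut) to 1.0 (fully open); "grasp_force": force on a finger pad.
Only numpy, scipy, OpenCV 4.12 (cv2) and the standard library are available. Lean on these libraries where they do the work, as an engineer would, in place of code of your own. Each camera call takes 0.05 s, during which the arm holds its last target. There are 200 camera calls.

## Working session

There is one attempt and no reset: what is moved stays moved. The work goes in short steps, Python scripts to look and compute and a tool call to move; the robot and the scene stay as the last step left them, time stands still between calls to the robot, and variables do not carry over. Pictures are saved under pics/ and viewed, at most 10 in all, crops included, and the job is handed in when it is done.

Besides the shell and the picture viewer there is one more tool, called after ">>>" as name(argument=value, ...), one argument or row to a line, values as JSON. drive_tool: Moves the arm, as the interface text tells. Its arguments: {"type":"object","properties":{"motion":{"type":"array","items":{"type":"array"}},"gripper":{"type":"number"}},"required":["motion"]}

```bash
mkdir -p pics; ls
python3 - <<'E'
from rig import *
import cv2,json
s=read_state(); print(s)
for n in ("top","side","wrist"):
    print(n,camera_info(n)); cv2.imwrite(f"pics/{n}0.png",cv2.cvtColor(capture(n),cv2.COLOR_RGB2BGR))
E
```

```text
pics
{'time_s': 0.0, 'joint_positions': array([ 6.60332181e+01,  3.02798997e+01,  8.21548334e+01, -5.68199494e-04,
        6.76885816e+01, -1.02301778e+01]), 'qvel': array([-0.01794716,  0.02140596, -0.04510195,  0.02997037, -0.11836933,
       -0.09129389]), 'tau': array([-1.32773428e-03, -4.40037596e+01, -1.76593351e+01,  6.32504141e-02,
        5.83363348e-02, -1.78885612e-04]), 'position': array([0.14812071, 0.60645715, 0.22157024]), 'tcp_rot': array([[-9.71398349e-01,  2.37454200e-01, -8.65872949e-04],
       [ 2.37455486e-01,  9.71396423e-01, -1.97040669e-03],
       [ 3.73224540e-04, -2.11965609e-03, -9.99997684e-01]]), 'force': array([ 0.4140419 , -0.25587843,  0.04448602]), 'moment': array([-0.01146209, -0.00740411, -0.0036528 ]), 'grasp_force': 0.0, 'opening': 1.0000155344195438}
top {'fovy': 54.50329732420234, 'cx': 319.8283788142189, 'cy': 227.65675937316328, 'xyz': array([0.39734037, 0.00339904, 0.96380735]), 'orientation': array([[ 0.01839426, -0.98026161,  0.1968472 ],
       [-0.99976526, -0.01577854,  0.01484832],
       [-0.01144928, -0.19707412, -0.98032174]])}
side {'fovy': 56.0886336495347, 'cx': 323.6452147945388, 'cy': 238.87407023418854, 'xyz': array([ 0.21935517, -0.39830124,  0.54000647]), 'orientation': array([[ 0.75896979, -0.40360844,  0.51094528],
       [-0.65095003, -0.45209611,  0.60981404],
       [-0.01512972, -0.79543028, -0.60585622]])}
wrist {'fovy': 58.59030585577768, 'cx': 324.41051676760895, 'cy': 231.99869413647815, 'T_tool_cam': array([[ 9.69544463e-04, -9.64112664e-01, -2.65491676e-01,
         7.31886552e-02],
       [ 9.99999379e-01,  1.08043676e-03, -2.71642790e-04,
        -9.43630940e-04],
       [ 5.48741220e-04, -2.65491248e-01,  9.64113114e-01,
        -1.63109465e-01],
       [ 0.00000000e+00,  0.00000000e+00,  0.00000000e+00,
         1.00000000e+00]])}
```

View pics/top0.png

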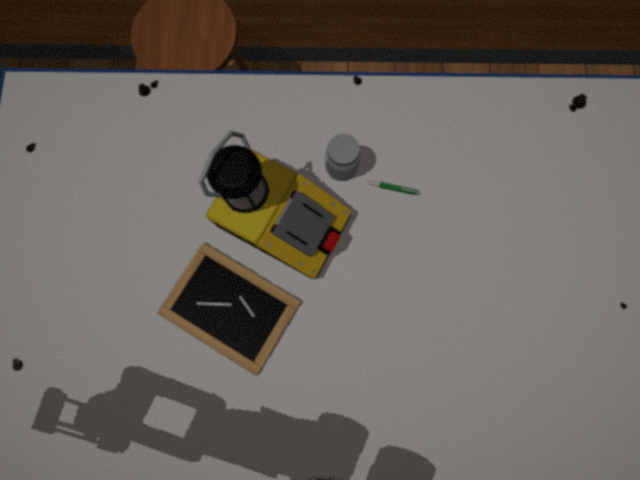

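View pics/side0.png

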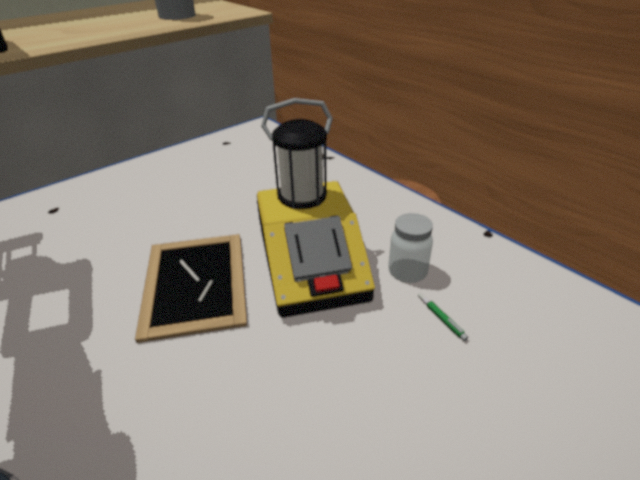

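The top view shows the lantern near pixel (280,205), front facing lower right, catch at (331,240). The side view shows the catch at (326,283). I'll enlarge both.

Run:
```python
import cv2,numpy as np
a=cv2.imread('pics/top0.png')[120:290,190:360]; b=cv2.imread('pics/side0.png')[180:320,245:385]
f=lambda c:cv2.convertScaleAbs(cv2.resize(c,(400,400) ,interpolation=cv2.INTER_CUBIC),alpha=1.5)
cv2.imwrite('pics/crop.png',np.hstack([f(a),f(b)]))
```

```text
(no output)
```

View pics/crop.png

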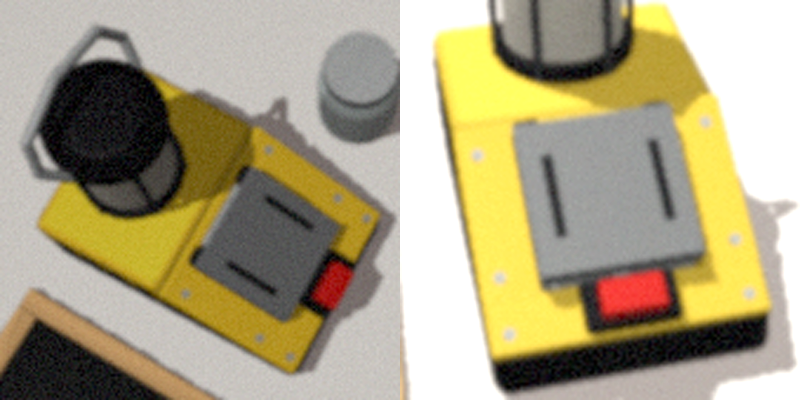

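```bash
cat > h.py <<'E'
import numpy as np, cv2
from rig import *
from scipy.optimize import least_squares
c30,s30=np.cos(np.pi/6),.5
def L(u,n,y=0):  # lantern frame, mm in, m out
    return np.array([-120+u*c30-n*s30, y, 40+u*s30+n*c30])/1e3
def R(yaw): return np.array([[np.cos(yaw),-np.sin(yaw),0],[np.sin(yaw),np.cos(yaw),0],[0,0,1]])
def proj(ci,P,xyz=None,O=None):
    f=240/np.tan(np.radians(ci['fovy']/2)); xyz=ci['xyz'] if xyz is None else xyz; O=ci['orientation'] if O is None else O
    q=(np.atleast_2d(P)-xyz)@O
    return np.c_[ci['cx']+f*q[:,0]/q[:,2], ci['cy']+f*q[:,1]/q[:,2]]
def wristcam(s):
    ci=camera_info('wrist');T=ci['T_tool_cam']
    return ci, s['position']+s['tcp_rot']@T[:3,3], s['tcp_rot']@T[:3,:3]
E
python3 - <<'E'
from h import *
mt=lambda x,y:(190+x*.425,120+y*.425); ms=lambda x,y:(245+x*.35,180+y*.35)
rear=np.array([.12,.08,.109])
top=[(L(0,0,-80),mt(380,213)),(L(0,0,80),mt(297,373)),(L(138.6,0,-80),mt(253,127)),(L(138.6,0,80),mt(158,298)),(L(36,14,-47),mt(343,228)),(L(36,14,47),mt(290,320)),(L(17,24),mt(333,286)),(rear,mt(38,225))]
side=[(L(0,0,-80),ms(370,302)),(L(0,0,80),ms(93,358)),(L(138.6,0,-80),ms(318,97)),(L(138.6,0,80),ms(45,125)),(L(36,14,-47),ms(302,248)),(L(36,14,47),ms(145,277)),(L(17,24),ms(235,295))]
def res(p,which=3):
    r=[]
    for n,k,b in(('top',top,1),('side',side,2)):
        if which&b:
            P=np.array([q[0] for q in k])@R(p[2]).T+[p[0],p[1],0]
            r.append(proj(camera_info(n),P)-[q[1] for q in k])
    return np.vstack(r).ravel()
for w in (1,2,3):
    o=least_squares(res,[.6,.05,.9],args=(w,),loss='soft_l1'); print(w,o.x,np.degrees(o.x[2]))
print(res(o.x).reshape(-1,2).round(1))
p=o.x
for nm,q in dict(catch=L(17,24),edge=L(36,14),hinge=L(128,6),sel=L(80,-1.5)).items(): print(nm,R(p[2])@q+[p[0],p[1],0])
E
```

```text
1 [0.60343437 0.09457507 1.09848128] 62.93834137743362
2 [0.60310803 0.09555916 1.10314988] 63.205832316005186
3 [0.60333541 0.09501669 1.09963333] 63.00434893115792
[[ 0.9 -0.3]
 [-0.9  1.2]
 [ 1.2 -0.7]
 [ 0.5 -0.5]
 [-1.2 -1.4]
 [-1.2  1.4]
 [ 1.6 -0.2]
 [-3.8  1.1]
 [ 1.5  1.7]
 [-0.5  0.2]
 [-0.8 -2.9]
 [ 1.8  1.1]
 [ 1.7  0.2]
 [-1.6  0.1]
 [-0.3 -1.9]]
catch [ 0.55010044 -0.00948243  0.06928461]
edge [0.55983912 0.00963439 0.07012436]
hinge [0.59782082 0.08419166 0.10919615]
sel [0.58065381 0.05049318 0.07870096]
```

The two cameras agree to about 1 mm on the lantern pose: (0.603, 0.095), yaw 63°. Next I'll write a helper that turns deck-frame targets into tool-frame shifts.

```bash
cat >> h.py <<'E'
from scipy.spatial.transform import Rotation as Ro
X0,Y0,YAW=.6033,.0950,np.radians(63.0)
D=R(YAW)@np.c_[[c30,0,s30],[0,1,0],[-s30,0,c30]]   # deck axes u,y,n in world
O0=R(YAW)@L(0,0)+[X0,Y0,0]
def deck(P): return D.T@(np.asarray(P)-O0)*1e3
def target(u,y,n,ang=0,tilt=0):
    """TCP at deck (u,y,n) mm; tool y at ang deg from up-slope towards +y; tilt about deck y, deg (+: rear finger lower)"""
    a=np.radians(ang); ty=np.array([np.cos(a),np.sin(a),0]); tx=np.array([-np.sin(a),np.cos(a),0])
    M=Ro.from_euler('y',tilt,degrees=True).as_matrix()@np.c_[tx,ty,[0,0,-1]]
    return O0+D@np.array([u,y,n])/1e3, D@M
def where():
    s=read_state(); M=D.T@s['tcp_rot']
    print('t',round(s['time_s'],2),'TCP u,y,n',deck(s['position']).round(1),'ang',np.degrees(np.arctan2(M[1,1],M[0,1])).round(1),'tooly n',M[2,1].round(3),'F deck',(D.T@s['force']).round(1),'open',round(s['opening'],3),'grip',round(s['grasp_force'],1),'J',s['joint_positions'].round(0)); return s
def rows(*a,k=5):
    s=where(); p,M=target(*a)
    rv=Ro.from_matrix(s['tcp_rot'].T@M).as_rotvec()
    print('first turn',k,'x',(rv/k).round(3),'deg',np.degrees(np.linalg.norm(rv)).round(1),'| then shift total',(M.T@(p-s['position'])*1e3).round(1),'| shift if no turn',(s['tcp_rot'].T@(p-s['position'])*1e3).round(1))
E
python3 -c "
from h import *
rows(47,0,110,0,5)"
```

```text
t 0.15 TCP u,y,n [410.6 637.8 -27.2] ang 15.2 tooly n -0.488 F deck [ 0.4 -0.6 -0.1] open 0.999 grip 0.0 J [ 66.  30.  82.   0.  68. -10.]
first turn 5 x [-0.087 -0.01   0.046] deg 28.3 | then shift total [-637.8 -374.2 -105. ] | shift if no turn [-532.8 -519.5   63.7]
```

>>> drive_tool(
  motion=[
    [[-45,-43,-6],[0,0,0]],
    [[-45,-43,-6],[0,0,0]],
    [[-45,-43,-6],[0,0,0]],
    [[-45,-43,-6],[0,0,0]],
    [[-45,-43,-6],[0,0,0]],
  ],
  gripper=0.52,
)

```text
time_s: 0.65
position: [0.2828, 0.3956, 0.2465]
tcp_rot: [[-0.972, 0.237, -0.0], [0.237, 0.972, -0.0], [-0.0, -0.0, -1.0]]
force: [0.9, 0.7, -0.4]
opening: 0.634
grasp_force: 0.0
```

>>> drive_tool(
  motion=[
    [[-45,-43,-6],[0,0,0]],
    [[-45,-43,-6],[0,0,0]],
    [[-45,-43,-6],[0,0,0]],
    [[-45,-43,-6],[0,0,0]],
    [[-45,-43,-6],[0,0,0]],
  ],
)

```text
time_s: 1.15
position: [0.4168, 0.1858, 0.2707]
tcp_rot: [[-0.971, 0.238, 0.0], [0.238, 0.971, 0.0], [-0.0, 0.0, -1.0]]
force: [0.5, 0.9, 0.0]
opening: 0.518
grasp_force: 0.0
```

>>> drive_tool(
  motion=[
    [[0,0,0],[-0.087,-0.01,0.046]],
    [[0,0,0],[-0.087,-0.01,0.046]],
    [[0,0,0],[-0.087,-0.01,0.046]],
    [[0,0,0],[-0.087,-0.01,0.046]],
    [[0,0,0],[-0.087,-0.01,0.046]],
  ],
)

```text
time_s: 1.65
position: [0.4165, 0.1874, 0.2708]
tcp_rot: [[-0.889, 0.414, 0.195], [0.458, 0.804, 0.379], [0.0, 0.426, -0.905]]
force: [-0.3, 0.8, -0.3]
opening: 0.518
grasp_force: 0.0
```

```bash
python3 -c "
from h import *
rows(47,0,110,0,5)"
```

```text
t 1.65 TCP u,y,n [217.2 208.4 141.2] ang -0.2 tooly n -0.083 F deck [ 0.4  0.6 -0.5] open 0.518 grip 0.0 J [ -6.   8. 115.  31.  52. -87.]
first turn 5 x [ 0.001  0.    -0.001] deg 0.3 | then shift total [-208.4 -166.8   45.9] | shift if no turn [-209.  -166.2   45.6]
```

>>> drive_tool(
  motion=[
    [[-42,-33,0],[0,0,0]],
    [[-42,-33,0],[0,0,0]],
    [[-42,-33,0],[0,0,0]],
    [[-42,-33,0],[0,0,0]],
    [[-41,-34,0],[0,0,0]],
  ],
)

```text
time_s: 2.15
position: [0.5269, -0.029, 0.2039]
tcp_rot: [[-0.89, 0.414, 0.192], [0.456, 0.806, 0.377], [0.001, 0.423, -0.906]]
force: [0.3, 0.4, -0.3]
opening: 0.518
grasp_force: 0.0
```

>>> drive_tool(
  motion=[
    [[0,0,20],[0,0,0]],
    [[0,0,20],[0,0,0]],
    [[0,0,0],[0,0,0]],
  ],
)

```text
time_s: 2.45
position: [0.5324, -0.0111, 0.1661]
tcp_rot: [[-0.89, 0.415, 0.187], [0.456, 0.805, 0.379], [0.007, 0.423, -0.906]]
force: [0.0, 1.0, -0.4]
opening: 0.52
grasp_force: 0.0
```

Run:
```python
from h import *
rows(47,0,50,0,6)
s=read_state(); ci,x,O=wristcam(s); im=cv2.cvtColor(capture('wrist'),cv2.COLOR_RGB2BGR); im=cv2.convertScaleAbs(im,alpha=1.4)
W=lambda q:R(YAW)@q+[X0,Y0,0]
P=[W(L(*q)) for q in [(7,24,-18),(7,24,18),(27,24,18),(27,24,-18),(36,14,-47),(36,14,47),(128,14,47),(128,14,-47),(0,0,80),(0,0,-80)]]
for p in proj(ci,P,x,O): cv2.drawMarker(im,tuple(int(round(v)) for v in p),(255,0,255),cv2.MARKER_CROSS,9,1)
cv2.imwrite('pics/w1.png',im)
```

```text
t 2.45 TCP u,y,n [ 57.2  14.9 112.6] ang -0.3 tooly n -0.087 F deck [ 0.6  0.4 -0.8] open 0.52 grip 0.0 J [ -28.   28.  106.   32.   52. -112.]
first turn 5 x [ 0.004 -0.001 -0.001] deg 1.1 | then shift total [-14.9  -3.6  63.3] | shift if no turn [-15.3  -4.7  63.1]
```

View pics/w1.png

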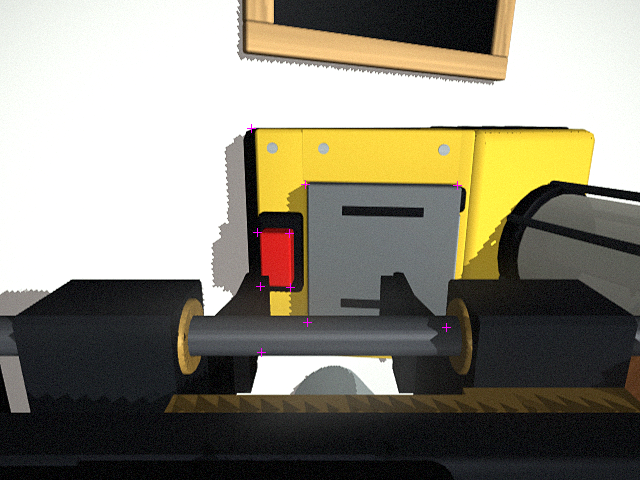

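The wrist view shows the red catch at (277,260), its face within about 1 mm of the predicted marks, and the cover edge at (306,185), as predicted. I'm moving down to just above the deck, tilted 7°.

>>> drive_tool(
  motion=[
    [[-15,-5,20],[0.035,0,0]],
    [[0,0,25],[0,0,0]],
    [[0,0,25],[0,0,0]],
    [[0,0,0],[0,0,0]],
    [[0,0,0],[0,0,0]],
  ],
)

```text
time_s: 3.0
position: [0.5581, 0.0023, 0.1029]
tcp_rot: [[-0.89, 0.419, 0.178], [0.455, 0.819, 0.349], [0.0, 0.391, -0.92]]
force: [0.5, -0.2, 0.4]
opening: 0.522
grasp_force: 0.0
```

```bash
python3 -c "
from h import *
rows(48,0,22,0,7)"
```

```text
t 3.0 TCP u,y,n [46.  -1.8 46. ] ang -0.1 tooly n -0.121 F deck [ 0.3 -0.5  0.3] open 0.522 grip 0.0 J [ -24.   35.  105.   34.   44. -113.]
first turn 5 x [ 0.  0. -0.] deg 0.1 | then shift total [ 1.8  4.9 23.6] | shift if no turn [ 1.8  4.9 23.6]
```

>>> drive_tool(
  motion=[
    [[2,5,8],[0,0,0]],
    [[0,0,8],[0,0,0]],
    [[0,0,4],[0,0,0]],
    [[0,0,2],[0,0,0]],
    [[0,0,0],[0,0,0]],
  ],
)

```text
time_s: 3.5
position: [0.562, 0.015, 0.0835]
tcp_rot: [[-0.89, 0.42, 0.177], [0.456, 0.819, 0.349], [0.001, 0.391, -0.92]]
force: [-0.8, -0.6, -0.0]
opening: 0.524
grasp_force: 0.0
```

```bash
python3 -c "
from h import *
rows(48,0,19,0,7)"
```

```text
t 3.5 TCP u,y,n [47.7  0.5 22.7] ang -0.1 tooly n -0.121 F deck [-0.8  0.5  0.4] open 0.524 grip 0.0 J [ -23.   37.  105.   36.   42. -113.]
first turn 5 x [ 0. -0. -0.] deg 0.1 | then shift total [-0.5  0.7  3.6] | shift if no turn [-0.5  0.7  3.6]
```

>>> drive_tool(
  motion=[
    [[0,0,1],[0,0,0]],
    [[0,0,1],[0,0,0]],
    [[0,0,0],[0,0,0]],
  ],
)

```text
time_s: 3.8
position: [0.5626, 0.0155, 0.082]
tcp_rot: [[-0.89, 0.42, 0.178], [0.456, 0.819, 0.348], [0.001, 0.391, -0.92]]
force: [-0.9, 0.0, 0.7]
opening: 0.521
grasp_force: 0.3
```

>>> drive_tool(
  motion=[
    [[0,0,1],[0,0,0]],
    [[0,0,0],[0,0,0]],
  ],
)

```text
time_s: 4.0
position: [0.5628, 0.0158, 0.0812]
tcp_rot: [[-0.89, 0.42, 0.178], [0.456, 0.819, 0.348], [0.001, 0.391, -0.92]]
force: [-0.9, -0.9, 2.4]
opening: 0.52
grasp_force: 1.3
```

```bash
python3 -c "
from h import *
rows(48,0,19,0,7)"
```

```text
t 4.0 TCP u,y,n [47.5  0.1 20.1] ang -0.1 tooly n -0.121 F deck [0.2 0.4 2.7] open 0.52 grip 1.3 J [ -23.   37.  105.   36.   42. -114.]
first turn 5 x [ 0.  0. -0.] deg 0.1 | then shift total [-0.1  0.6  1.1] | shift if no turn [-0.1  0.6  1.1]
```

>>> drive_tool(
  motion=[
    [[0,0,1],[0,0,0]],
    [[0,0,0],[0,0,0]],
  ],
)

```text
time_s: 4.2
position: [0.5631, 0.0163, 0.0802]
tcp_rot: [[-0.89, 0.42, 0.178], [0.456, 0.819, 0.349], [0.001, 0.391, -0.92]]
force: [0.2, -0.2, 3.1]
opening: 0.524
grasp_force: 1.6
```

>>> drive_tool(
  motion=[
    [[0,0,0.6],[0,0,0]],
    [[0,0,0],[0,0,0]],
  ],
)

```text
time_s: 4.4
position: [0.5632, 0.0165, 0.0797]
tcp_rot: [[-0.89, 0.42, 0.178], [0.456, 0.819, 0.349], [0.001, 0.391, -0.92]]
force: [0.2, 0.1, 3.7]
opening: 0.52
grasp_force: 1.8
```

```bash
python3 -c "
from h import *
s=where(); print(D.T@s['moment'])"
```

```text
t 4.4 TCP u,y,n [47.5  0.1 18.4] ang -0.1 tooly n -0.121 F deck [ 2.  -0.1  3.1] open 0.52 grip 1.8 J [ -22.   37.  105.   36.   41. -114.]
[-0.02638228  0.10422692 -0.02040301]
```

>>> drive_tool(
  motion=[
    [[0,0,0.6],[0,0,0]],
    [[0,0,0],[0,0,0]],
  ],
)

```text
time_s: 4.6
position: [0.5633, 0.0168, 0.0791]
tcp_rot: [[-0.89, 0.42, 0.178], [0.456, 0.819, 0.349], [0.001, 0.391, -0.92]]
force: [0.8, 0.5, 4.7]
opening: 0.521
grasp_force: 1.8
```

```bash
python3 -c "
from h import *
s=where(); print(D.T@s['moment'])"
```

```text
t 4.6 TCP u,y,n [47.4  0.1 17.8] ang -0.1 tooly n -0.121 F deck [ 3.  -0.5  3.7] open 0.521 grip 1.8 J [ -22.   37.  105.   36.   41. -114.]
[-0.00668534  0.03394066  0.03099155]
```

>>> drive_tool(
  motion=[
    [[0,0,0.6],[-0.015,0,0]],
    [[0,0,0],[0,0,0]],
  ],
)

```text
time_s: 4.8
position: [0.5634, 0.017, 0.0786]
tcp_rot: [[-0.89, 0.417, 0.185], [0.456, 0.813, 0.362], [0.001, 0.406, -0.914]]
force: [0.3, -0.1, 6.1]
opening: 0.518
grasp_force: 2.5
```

>>> drive_tool(
  motion=[
    [[0,0,0.55],[-0.015,0,0]],
    [[0,0,0],[0,0,0]],
  ],
)

```text
time_s: 5.0
position: [0.5635, 0.017, 0.0781]
tcp_rot: [[-0.89, 0.415, 0.191], [0.457, 0.807, 0.374], [0.001, 0.42, -0.907]]
force: [-0.4, -0.8, 5.6]
opening: 0.522
grasp_force: 2.8
```

```bash
python3 -c "
from h import *
s=where(); print(D.T@s['moment'])"
```

```text
t 5.0 TCP u,y,n [47.2  0.1 16.8] ang -0.2 tooly n -0.09 F deck [2.1 0.  5.3] open 0.522 grip 2.8 J [ -23.   38.  106.   39.   42. -117.]
[ 0.01419912 -0.10761989 -0.04379262]
```

>>> drive_tool(
  motion=[
    [[0,0,0.4],[-0.015,0,0]],
    [[0,0,0],[0,0,0]],
  ],
)

```text
time_s: 5.2
position: [0.5635, 0.0171, 0.0778]
tcp_rot: [[-0.89, 0.412, 0.197], [0.457, 0.801, 0.386], [0.001, 0.434, -0.901]]
force: [-1.0, -0.8, 5.9]
opening: 0.516
grasp_force: 3.0
```

Run:
```python
from h import *
s=where(); print(D.T@s['moment'])
im=[cv2.cvtColor(capture(n),cv2.COLOR_RGB2BGR) for n in('side','wrist')]
s=where(); print(D.T@s['moment'])
a=cv2.resize(im[0][180:320,250:390],(560,560),interpolation=cv2.INTER_CUBIC)
cv2.imwrite('pics/s2.png',cv2.convertScaleAbs(a,alpha=1.5))
```

```text
t 5.2 TCP u,y,n [47.1  0.1 16.4] ang -0.2 tooly n -0.075 F deck [1.9 0.5 5.7] open 0.516 grip 3.0 J [ -24.   38.  106.   40.   42. -118.]
[ 0.02702906 -0.15434378  0.02033824]
t 5.3 TCP u,y,n [47.1  0.1 16.5] ang -0.2 tooly n -0.075 F deck [ 2.7 -0.4  6.5] open 0.518 grip 3.0 J [ -24.   38.  106.   40.   42. -118.]
[0.0365874  0.0127252  0.02143649]
```

View pics/s2.png

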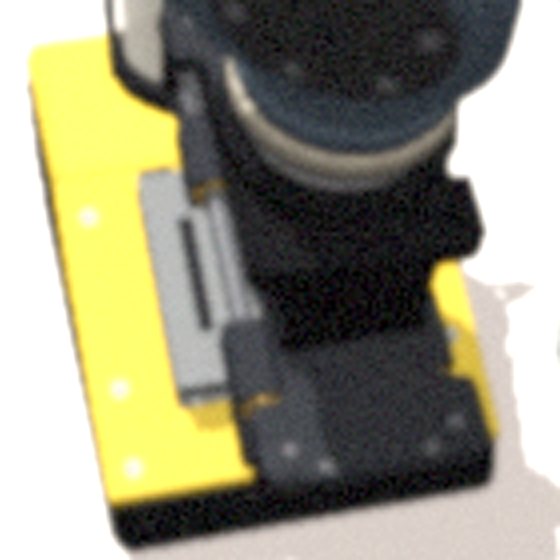

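The side view shows the front finger on the catch near (330,450) and the rear finger over the cover. The cover still lies flat under it. Force fits a fully pressed catch, so I'll press a touch more and work out the controlled lift arc.

>>> drive_tool(
  motion=[
    [[0,0,0.4],[-0.01,0,0]],
    [[0,0,0],[0,0,0]],
  ],
)

```text
time_s: 5.5
position: [0.5636, 0.0172, 0.0776]
tcp_rot: [[-0.89, 0.41, 0.201], [0.456, 0.798, 0.394], [0.001, 0.442, -0.897]]
force: [-0.2, -0.2, 7.3]
opening: 0.519
grasp_force: 3.3
```

Run:
```python
from h import *
s=where(); print(D.T@s['moment'])
p=deck(s['position']); M=D.T@s['tcp_rot']; ty=M[[0,2],1]; tz=M[[0,2],2]
prev=p[[0,2]]; r=58
for th in np.r_[.05:.4:.05,.45:1.9:.1]:
    P=np.array([128-r*np.cos(th)+8*np.sin(th),6+r*np.sin(th)+8*np.cos(th)])-ty*22.5
    d=P-prev; prev=P; print(round(th,2),P.round(1),'dy %.1f dz %.1f'%(ty@d,tz@d))
```

```text
t 5.5 TCP u,y,n [47.1  0.1 16.2] ang -0.2 tooly n -0.065 F deck [3.4 0.1 6.4] open 0.519 grip 3.3 J [ -24.   38.  106.   41.   42. -120.]
[ 0.0431782  -0.06648767  0.01761719]
0.05 [48.  18.4] dy 0.8 dz -2.2
0.1 [48.6 21.2] dy 0.4 dz -2.9
0.15 [49.4 24. ] dy 0.6 dz -2.9
0.2 [50.3 26.8] dy 0.7 dz -2.8
0.25 [51.3 29.6] dy 0.9 dz -2.8
0.3 [52.5 32.3] dy 1.0 dz -2.8
0.35 [53.8 34.9] dy 1.1 dz -2.7
0.45 [56.8 39.9] dy 2.7 dz -5.2
0.55 [60.3 44.6] dy 3.2 dz -4.9
0.65 [64.2 48.9] dy 3.6 dz -4.6
0.75 [68.6 52.9] dy 4.1 dz -4.2
0.85 [73.3 56.3] dy 4.5 dz -3.8
0.95 [78.3 59.3] dy 4.8 dz -3.3
1.05 [83.6 61.8] dy 5.1 dz -2.8
1.15 [89.2 63.7] dy 5.4 dz -2.3
1.25 [94.9 65. ] dy 5.6 dz -1.7
1.35 [100.7  65.8] dy 5.7 dz -1.2
1.45 [106.5  66. ] dy 5.8 dz -0.6
1.55 [112.3  65.6] dy 5.9 dz 0.0
1.65 [118.1  64.7] dy 5.8 dz 0.6
1.75 [123.8  63.1] dy 5.7 dz 1.2
1.85 [129.2  61. ] dy 5.6 dz 1.7
```

>>> drive_tool(
  motion=[
    [[0,0.4,-1.1],[0,0,0]],
    [[0,0.4,-1.1],[0,0,0]],
    [[0,0.2,-1.5],[0,0,0]],
    [[0,0.2,-1.4],[0,0,0]],
    [[0,0.3,-1.5],[0,0,0]],
  ],
)

```text
time_s: 6.0
position: [0.5623, 0.0162, 0.0834]
tcp_rot: [[-0.89, 0.41, 0.199], [0.456, 0.798, 0.393], [0.002, 0.441, -0.897]]
force: [-0.0, -0.5, -0.1]
opening: 0.516
grasp_force: 0.0
```

>>> drive_tool(
  motion=[
    [[0,0.3,-1.4],[0,0,0]],
    [[0,0.7,-2.8],[0,0,0]],
    [[0,0,0],[0,0,0]],
  ],
)

```text
time_s: 6.3
position: [0.5624, 0.0151, 0.0883]
tcp_rot: [[-0.89, 0.409, 0.201], [0.456, 0.799, 0.393], [0.0, 0.441, -0.897]]
force: [0.5, -0.3, -1.6]
opening: 0.52
grasp_force: 0.0
```

Run:
```python
from h import *
s=where(); print(D.T@s['moment'])
im=[cv2.cvtColor(capture(n),cv2.COLOR_RGB2BGR) for n in('side','wrist')]
a=cv2.resize(im[0][170:320,240:390],(400,400),interpolation=cv2.INTER_CUBIC)
b=cv2.resize(im[1][100:400,170:470],(400,400),interpolation=cv2.INTER_CUBIC)
cv2.imwrite('pics/s3.png',cv2.convertScaleAbs(np.hstack([a,b]),alpha=1.5))
s=where(); print(D.T@s['moment'])
```

```text
t 6.3 TCP u,y,n [50.4  0.1 26.7] ang -0.1 tooly n -0.067 F deck [-0.8 -0.6 -1.4] open 0.52 grip 0.0 J [ -24.   37.  106.   40.   43. -118.]
[ 0.04378104  0.31749576 -0.01156634]
t 6.4 TCP u,y,n [50.3  0.2 26.5] ang -0.1 tooly n -0.067 F deck [-0.4 -0.7 -0.4] open 0.519 grip 0.0 J [ -24.   37.  106.   40.   43. -118.]
[0.05101552 0.26745739 0.045647  ]
```

View pics/s3.png

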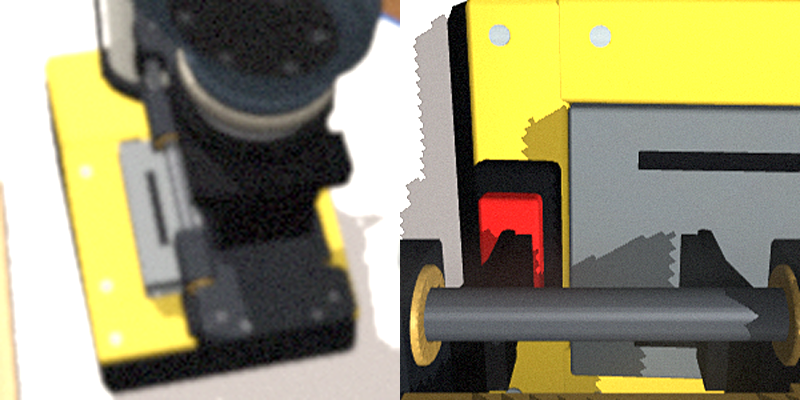

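The wrist crop shows the catch back out at (510,240) and the cover still flat, with zero force. The bolt re-engaged because both fingers lifted together. I'll repeat the press, then raise only the rear finger by pivoting about the catch finger.

>>> drive_tool(
  motion=[
    [[0,0,0],[0.054,0,0]],
    [[0,-1.5,4],[0,0,0]],
    [[0,0,3],[0,0,0]],
    [[0,0,0],[0,0,0]],
  ],
)

```text
time_s: 6.8
position: [0.5626, 0.0166, 0.0804]
tcp_rot: [[-0.89, 0.42, 0.177], [0.456, 0.818, 0.35], [0.002, 0.393, -0.92]]
force: [-0.4, -0.3, -0.4]
opening: 0.517
grasp_force: 0.0
```

```bash
python3 -c "
from h import *
rows(47.4,0,17.8,0,7)"
```

```text
t 6.8 TCP u,y,n [47.6  0.7 19.1] ang -0.2 tooly n -0.12 F deck [-0.6  0.3 -0.1] open 0.517 grip 0.0 J [ -22.   37.  105.   36.   42. -114.]
first turn 5 x [ 0.    -0.    -0.001] deg 0.2 | then shift total [-0.7 -0.1  1.3] | shift if no turn [-0.7 -0.1  1.3]
```

Run:
```python
from h import *
for i in range(4):
    s=read_state(); print((D.T@s['moment']).round(3),(D.T@s['force']).round(1), s['opening'].__round__(4)); im=capture('wrist')
ci,x,O=wristcam(s)
im=cv2.cvtColor(im,cv2.COLOR_RGB2BGR)
W=lambda q:R(YAW)@q+[X0,Y0,0]
out=cv2.convertScaleAbs(im,alpha=1.4)
def cov(th,a,y,h=8): # point on outer face at distance a from hinge
    return L(128-a*np.cos(th)+h*np.sin(th), 6+a*np.sin(th)+h*np.cos(th), y)
for th,c in((0,(255,0,255)),(.1,(0,255,0))):
    for p in proj(ci,[W(cov(th,92,47)),W(cov(th,0,47)),W(cov(th,92,30))],x,O): cv2.drawMarker(out,tuple(int(round(v)) for v in p),c,cv2.MARKER_CROSS,9,1)
for n in(24,18):
    for p in proj(ci,[W(L(7,n,18)),W(L(27,n,18))],x,O): cv2.drawMarker(out,tuple(int(round(v)) for v in p),(255,255,0),cv2.MARKER_CROSS,7,1)
cv2.imwrite('pics/w4.png',cv2.resize(out[60:360,150:550],(800,600),interpolation=cv2.INTER_CUBIC))
```

```text
[0.005 0.241 0.016] [-0.6  0.3 -0.1] 0.5169
[ 0.047  0.268 -0.025] [ 0.1  0.1 -0.1] 0.5226
[ 0.022  0.264 -0.054] [ 0.1 -0.4  0.4] 0.5248
[-0.026  0.242  0.029] [ 0.  -0.2  0.1] 0.5199
```

View pics/w4.png

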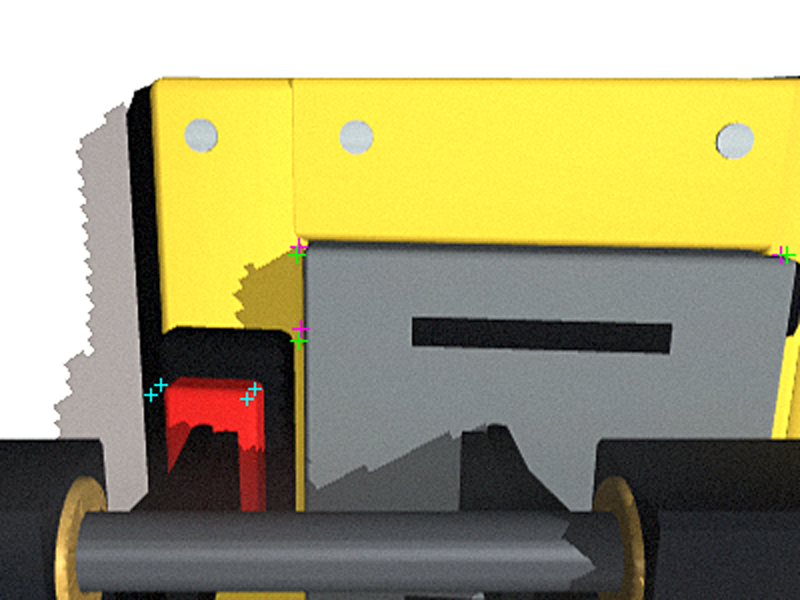

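The wrist crop shows the cover shut, its corner at (305,240) against a predicted (299,247), which is about 1 mm off. The catch is out at (215,382). I'll press on in small steps.

>>> drive_tool(
  motion=[
    [[-0.5,0,0.6],[0,0,0]],
    [[0,0,0],[0,0,0]],
  ],
)

```text
time_s: 7.2
position: [0.5635, 0.0162, 0.0803]
tcp_rot: [[-0.89, 0.42, 0.178], [0.456, 0.819, 0.349], [0.001, 0.392, -0.92]]
force: [-0.2, -0.3, -0.2]
opening: 0.519
grasp_force: 0.0
```

>>> drive_tool(
  motion=[
    [[0,0,0.6],[0,0,0]],
    [[0,0,0],[0,0,0]],
  ],
)

```text
time_s: 7.4
position: [0.5636, 0.0164, 0.0801]
tcp_rot: [[-0.89, 0.419, 0.178], [0.456, 0.819, 0.349], [0.001, 0.392, -0.92]]
force: [-1.7, -1.4, 2.2]
opening: 0.516
grasp_force: 1.8
```

```bash
cat > m.py <<'E'
from h import *
F=[];M=[]
for i in range(4):
    s=read_state(); F.append(D.T@s['force']); M.append(D.T@s['moment']); capture('top') if i<3 else 0
s=where(); print('F',np.mean(F,0).round(2),'M',np.mean(M,0).round(3))
E
python3 m.py
```

```text
t 7.55 TCP u,y,n [47.7 -0.3 18.8] ang -0.1 tooly n -0.121 F deck [-0.1  0.4  3.7] open 0.525 grip 2.2 J [ -22.   37.  105.   36.   41. -114.]
F [-0.21  0.79  3.61] M [ 0.09  0.36 -0.02]
```

>>> drive_tool(
  motion=[
    [[0,0,0.6],[0,0,0]],
    [[0,0,0],[0,0,0]],
  ],
)

```text
time_s: 7.75
position: [0.5637, 0.0167, 0.0792]
tcp_rot: [[-0.89, 0.42, 0.178], [0.456, 0.819, 0.349], [0.001, 0.392, -0.92]]
force: [-1.0, -1.7, 3.2]
opening: 0.52
grasp_force: 1.9
```

```bash
python3 m.py
```

```text
t 7.9 TCP u,y,n [47.6 -0.2 17.8] ang -0.1 tooly n -0.121 F deck [-0.6  0.4  3.3] open 0.52 grip 1.9 J [ -22.   37.  105.   36.   41. -114.]
F [-0.55  0.53  3.4 ] M [ 0.072  0.526 -0.044]
```

>>> drive_tool(
  motion=[
    [[0,0,0.6],[0,0,0]],
    [[0,0,0],[0,0,0]],
  ],
)

```text
time_s: 8.1
position: [0.5638, 0.017, 0.0788]
tcp_rot: [[-0.89, 0.42, 0.178], [0.456, 0.819, 0.349], [0.001, 0.392, -0.92]]
force: [-2.0, -2.2, 4.2]
opening: 0.519
grasp_force: 2.6
```

```bash
python3 m.py
```

```text
t 8.25 TCP u,y,n [47.6 -0.3 17.4] ang -0.1 tooly n -0.12 F deck [0.3 0.3 5.9] open 0.519 grip 2.5 J [ -22.   38.  105.   36.   41. -114.]
F [-0.18  0.42  5.21] M [ 0.057  0.469 -0.009]
```

>>> drive_tool(
  motion=[
    [[0,0,0.5],[-0.015,0,0]],
    [[0,0,0.5],[-0.015,0,0]],
    [[0,0,0.3],[-0.015,0,0]],
    [[0,0,0],[0,0,0]],
  ],
)

```text
time_s: 8.65
position: [0.5641, 0.0175, 0.0777]
tcp_rot: [[-0.89, 0.412, 0.197], [0.457, 0.801, 0.388], [0.002, 0.435, -0.9]]
force: [-1.5, -2.1, 5.5]
opening: 0.516
grasp_force: 3.1
```

```bash
python3 m.py
```

```text
t 8.8 TCP u,y,n [47.6 -0.3 16.1] ang -0.2 tooly n -0.074 F deck [0.2 1.7 6.4] open 0.525 grip 3.2 J [ -24.   38.  106.   40.   42. -118.]
F [0.57 0.77 6.13] M [ 0.118  0.287 -0.009]
```

>>> drive_tool(
  motion=[
    [[0,0,0.2],[-0.015,0,0]],
    [[0,0,-0.3],[-0.015,0,0]],
    [[0,0,-0.35],[-0.015,0,0]],
    [[0,0,-0.35],[-0.015,0,0]],
    [[0,0,-0.35],[-0.015,0,0]],
  ],
)

```text
time_s: 9.3
position: [0.5638, 0.0168, 0.0792]
tcp_rot: [[-0.89, 0.395, 0.228], [0.456, 0.77, 0.446], [0.001, 0.501, -0.865]]
force: [-5.0, -4.7, 9.1]
opening: 0.522
grasp_force: 5.3
```

```bash
python3 m.py
```

```text
t 9.45 TCP u,y,n [47.6 -0.3 17.8] ang -0.2 tooly n 0.001 F deck [ 0.7  1.2 10.5] open 0.522 grip 5.2 J [ -26.   39.  107.   46.   44. -126.]
F [ 0.61  1.77 10.39] M [ 0.271  0.407 -0.011]
```

>>> drive_tool(
  motion=[
    [[0,0,-0.6],[-0.015,0,0]],
    [[0,0,-0.6],[-0.015,0,0]],
    [[0,0,-0.6],[-0.015,0,0]],
    [[0,0,-0.6],[-0.015,0,0]],
    [[0,0,0],[0,0,0]],
  ],
)

```text
time_s: 9.95
position: [0.5634, 0.0159, 0.0808]
tcp_rot: [[-0.889, 0.382, 0.251], [0.457, 0.741, 0.492], [0.002, 0.552, -0.834]]
force: [-1.6, -1.8, 6.0]
opening: 0.52
grasp_force: 2.9
```

```bash
python3 m.py
python3 - <<'E'
from h import *
s=read_state(); ci,x,O=wristcam(s); im=cv2.cvtColor(capture('wrist'),cv2.COLOR_RGB2BGR)
W=lambda q:R(YAW)@(q+[.001,.001,0])+[X0,Y0,0]
out=cv2.convertScaleAbs(im,alpha=1.4)
def cov(th,a,y,h=8): return L(128-a*np.cos(th)+h*np.sin(th), 6+a*np.sin(th)+h*np.cos(th), y)
for th,c in((0,(255,0,255)),(.1,(0,255,0))):
    for p in proj(ci,[W(cov(th,92,47)),W(cov(th,0,47)),W(cov(th,92,30))],x,O): cv2.drawMarker(out,tuple(int(round(v)) for v in p),c,cv2.MARKER_CROSS,9,1)
cv2.imwrite('pics/w5.png',cv2.resize(out[60:360,150:550],(800,600),interpolation=cv2.INTER_CUBIC))
E
```

```text
t 10.1 TCP u,y,n [47.6 -0.3 19.6] ang -0.2 tooly n 0.061 F deck [1.6 1.3 5.6] open 0.52 grip 3.0 J [ -28.   40.  107.   50.   46. -131.]
F [1.01 0.99 6.26] M [0.098 0.3   0.006]
```

View pics/w5.png

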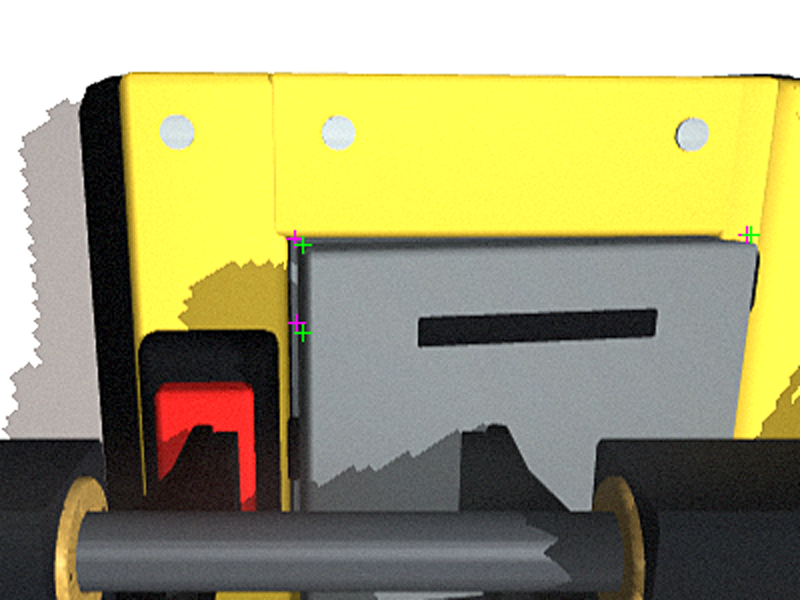

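The wrist crop shows the cover edge at (308,250), matching the green 0.1 rad mark. It is unlatched and resting on the rear finger, so I'll compute the arc.

Run:
```python
from h import *
s=where(); q=s['position'];Q=s['tcp_rot']
ths=np.r_[.16:.41:.04,.46,.54,.62:1.66:.1,1.7]; tl=np.interp(ths,[.12,.6,2],[-3.5,0,0]); r=58
out=[]
for th,t in zip(ths,tl):
    P=np.array([128-r*np.cos(th)+8*np.sin(th),0,6+r*np.sin(th)+8*np.cos(th)])
    _,M=target(0,0,0,0,t); c=O0+D@(P/1e3+[0.001,0,0]); p=c-M[:,1]*.0225
    out.append((round(th,2),(Q.T@(p-q)*1e3).round(1).tolist(),Ro.from_matrix(Q.T@M).as_rotvec().round(3).tolist())); q,Q=p,M
print(*out,sep='\n')
```

```text
t 10.15 TCP u,y,n [47.6 -0.3 19.6] ang -0.2 tooly n 0.061 F deck [0.4 0.6 5.9] open 0.518 grip 3.0 J [ -28.   40.  107.   50.   46. -131.]
(np.float64(0.16), [0.3, 3.1, -2.1], [0.005, 0.001, -0.003])
(np.float64(0.2), [-0.0, 0.9, -2.3], [0.005, 0.0, -0.0])
(np.float64(0.24), [0.0, 0.9, -2.3], [0.005, -0.0, 0.0])
(np.float64(0.28), [0.0, 1.0, -2.2], [0.005, 0.0, -0.0])
(np.float64(0.32), [-0.0, 1.1, -2.2], [0.005, -0.0, 0.0])
(np.float64(0.36), [0.0, 1.1, -2.2], [0.005, 0.0, -0.0])
(np.float64(0.4), [-0.0, 1.2, -2.1], [0.005, 0.0, -0.0])
(np.float64(0.46), [0.0, 2.0, -3.1], [0.008, 0.0, 0.0])
(np.float64(0.54), [-0.0, 2.9, -3.9], [0.01, -0.0, -0.0])
(np.float64(0.62), [0.0, 3.1, -3.7], [0.008, 0.0, 0.0])
(np.float64(0.72), [0.0, 4.2, -4.0], [0.0, 0.0, 0.0])
(np.float64(0.82), [-0.0, 4.6, -3.6], [0.0, 0.0, 0.0])
(np.float64(0.92), [0.0, 4.9, -3.1], [0.0, 0.0, 0.0])
(np.float64(1.02), [-0.0, 5.2, -2.6], [0.0, 0.0, 0.0])
(np.float64(1.12), [0.0, 5.5, -2.1], [0.0, 0.0, 0.0])
(np.float64(1.22), [-0.0, 5.7, -1.5], [0.0, 0.0, 0.0])
(np.float64(1.32), [0.0, 5.8, -1.0], [0.0, 0.0, 0.0])
(np.float64(1.42), [0.0, 5.8, -0.4], [0.0, 0.0, 0.0])
(np.float64(1.52), [-0.0, 5.8, 0.2], [0.0, 0.0, 0.0])
(np.float64(1.62), [0.0, 5.8, 0.8], [0.0, 0.0, 0.0])
(np.float64(1.7), [-0.0, 4.6, 1.1], [0.0, 0.0, 0.0])
```

>>> drive_tool(
  motion=[
    [[0,1,-2.1],[0.005,0,0]],
    [[0,1.5,-2.3],[0.005,0,0]],
    [[0,1.5,-2.3],[0.005,0,0]],
    [[0,1.5,-2.2],[0.005,0,0]],
    [[0,1.5,-2.2],[0.005,0,0]],
  ],
)

```text
time_s: 10.65
position: [0.5632, 0.0161, 0.094]
tcp_rot: [[-0.89, 0.387, 0.24], [0.456, 0.755, 0.472], [0.001, 0.53, -0.848]]
force: [-1.1, -1.0, 0.9]
opening: 0.515
grasp_force: 0.5
```

>>> drive_tool(
  motion=[
    [[0,1.2,-2.2],[0.005,0,0]],
    [[0,1.2,-2.1],[0.005,0,0]],
    [[0,2,-3.1],[0.008,0,0]],
    [[0,2.9,-3.9],[0.01,0,0]],
    [[0,3.1,-3.7],[0.008,0,0]],
  ],
)

```text
time_s: 11.15
position: [0.5637, 0.017, 0.1124]
tcp_rot: [[-0.89, 0.396, 0.226], [0.456, 0.772, 0.444], [0.001, 0.498, -0.867]]
force: [0.8, 0.2, 0.7]
opening: 0.523
grasp_force: 0.3
```

```bash
python3 m.py
python3 - <<'E'
from h import *
im=cv2.cvtColor(capture('wrist'),cv2.COLOR_RGB2BGR)
im2=cv2.cvtColor(capture('side'),cv2.COLOR_RGB2BGR)
a=cv2.resize(im[60:360,150:450],(400,400)); b=cv2.resize(im2[150:330,230:410],(400,400),interpolation=cv2.INTER_CUBIC)
cv2.imwrite('pics/w6.png',cv2.convertScaleAbs(np.hstack([a,b]),alpha=1.4))
E
```

```text
t 11.3 TCP u,y,n [64.5 -0.2 46.5] ang -0.1 tooly n -0.002 F deck [ 1.3 -1.   1.1] open 0.517 grip 0.4 J [ -26.   35.  106.   43.   47. -121.]
F [ 0.74 -0.51  1.11] M [0.038 0.252 0.026]
```

View pics/w6.png

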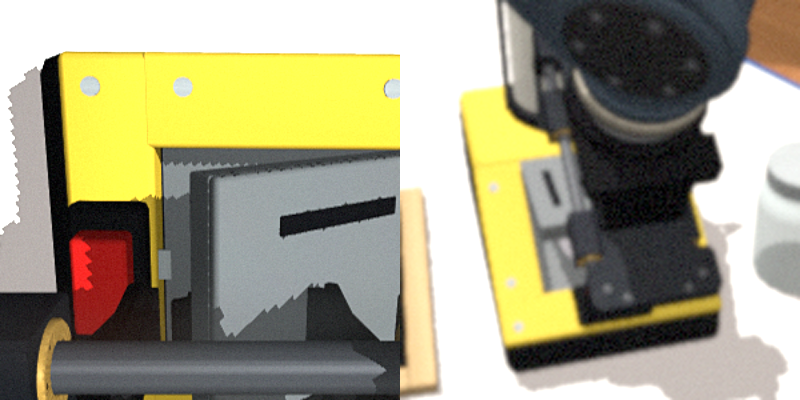

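The wrist crop shows the cover lifted about 0.6 rad, its edge at (210,180), following the rear finger with about 1 N. I'll continue the arc.

>>> drive_tool(
  motion=[
    [[0,4.2,-4.0],[0,0,0]],
    [[0,4.6,-3.6],[0,0,0]],
    [[0,4.9,-3.1],[0,0,0]],
    [[0,5.2,-2.6],[0,0,0]],
    [[0,5.5,-2.1],[0,0,0]],
  ],
)

```text
time_s: 11.9
position: [0.57, 0.029, 0.138]
tcp_rot: [[-0.89, 0.395, 0.227], [0.456, 0.771, 0.444], [0.001, 0.498, -0.867]]
force: [-0.1, -0.6, 0.4]
opening: 0.521
grasp_force: 0.1
```

>>> drive_tool(
  motion=[
    [[0,5.7,-1.5],[0,0,0]],
    [[0,5.8,-1],[0,0,0]],
    [[0,5.8,-0.4],[0,0,0]],
    [[0,5.8,0.2],[0,0,0]],
    [[0,5.8,0.8],[0,0,0]],
  ],
)

```text
time_s: 12.4
position: [0.5811, 0.0506, 0.1537]
tcp_rot: [[-0.89, 0.396, 0.227], [0.456, 0.771, 0.444], [0.001, 0.499, -0.867]]
force: [1.0, -0.9, 1.1]
opening: 0.522
grasp_force: 0.1
```

```bash
python3 m.py
```

```text
t 12.55 TCP u,y,n [117.7  -0.3  63.2] ang -0.1 tooly n -0.002 F deck [ 0.  -0.5  0.3] open 0.517 grip 0.2 J [ -22.   32.  103.   40.   50. -112.]
F [ 0.14 -0.3   0.31] M [-0.049  0.268 -0.008]
```

>>> drive_tool(
  motion=[
    [[0,0,-10],[0,0,0]],
    [[0,0,-10],[0,0,0]],
    [[0,0,-10],[0,0,0]],
    [[0,0,-10],[0,0,0]],
    [[0,0,-10],[0,0,0]],
  ],
)

```text
time_s: 13.05
position: [0.5694, 0.0273, 0.1979]
tcp_rot: [[-0.89, 0.396, 0.227], [0.456, 0.771, 0.444], [0.0, 0.498, -0.867]]
force: [0.2, -0.2, -0.3]
opening: 0.518
grasp_force: 0.0
```

>>> drive_tool(
  motion=[
    [[0,0,-15],[0,0,0]],
    [[0,-10,-15],[0,0,0]],
    [[0,-40,0],[0,0,0.14]],
    [[-6,-40,0],[0,0,0.14]],
    [[0,0,0],[0,0,0.14]],
  ],
)

```text
time_s: 13.55
position: [0.5257, -0.0587, 0.1763]
tcp_rot: [[-0.643, 0.731, 0.226], [0.737, 0.511, 0.443], [0.208, 0.451, -0.868]]
force: [0.1, 0.1, -0.1]
opening: 0.52
grasp_force: 0.0
```

>>> drive_tool(
  motion=[
    [[0,0,0],[0,0,0.14]],
    [[0,0,0],[0,0,0.14]],
    [[0,0,0],[0,0,0.14]],
    [[0,0,0],[0,0,0.14]],
    [[0,0,0],[0,0,0.14]],
  ],
)

```text
time_s: 14.05
position: [0.5272, -0.0558, 0.1783]
tcp_rot: [[-0.026, 0.974, 0.227], [0.893, -0.08, 0.444], [0.45, 0.214, -0.867]]
force: [-0.1, -0.5, 1.1]
opening: 0.519
grasp_force: 0.0
```

Run:
```python
from h import *
rows(80,0,80,-72,0)
im=cv2.cvtColor(capture('wrist'),cv2.COLOR_RGB2BGR)
im2=cv2.cvtColor(capture('side'),cv2.COLOR_RGB2BGR)
im3=cv2.cvtColor(capture('top'),cv2.COLOR_RGB2BGR)
cv2.imwrite('pics/raww.png',im); 
a=cv2.resize(im,(400,300)); b=cv2.resize(im2[120:330,200:480],(400,300),interpolation=cv2.INTER_CUBIC);c=cv2.resize(im3[120:300,190:430],(400,300),interpolation=cv2.INTER_CUBIC)
cv2.imwrite('pics/w7.png',cv2.convertScaleAbs(np.vstack([np.hstack([a,b]),np.hstack([c,c*0])]),alpha=1.4))
```

```text
t 14.05 TCP u,y,n [ 26.8  -0.7 144.2] ang -64.6 tooly n 0.0 F deck [ 0.2 -0.2  1.2] open 0.519 grip 0.0 J [-36.  28. 105.  36.  57. -56.]
first turn 5 x [0.    0.    0.026] deg 7.4 | then shift total [50.8 15.8 64.2] | shift if no turn [48.5 22.2 64.1]
```

View pics/w7.png

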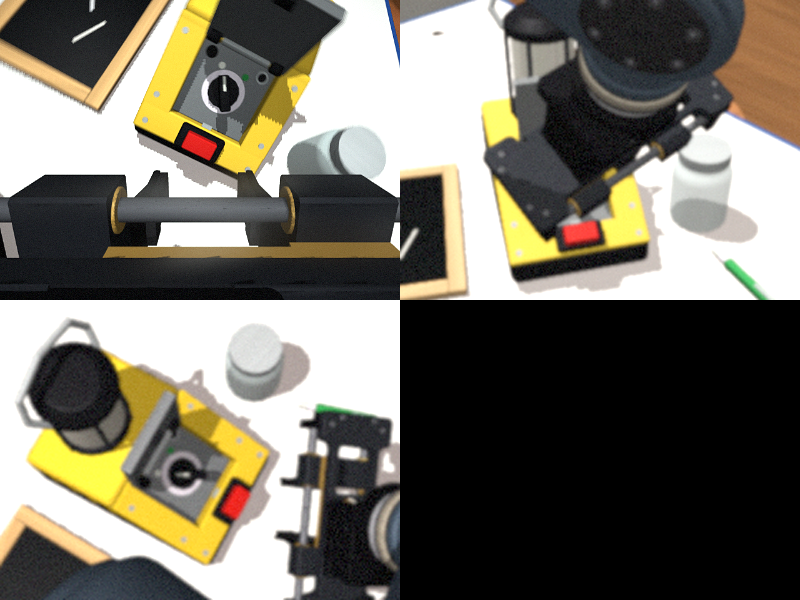

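The three views show the cover standing open and vertical. The red catch is at (202,143) in the wrist panel, the selector at (222,92) with its bar still at off, and the jar, slate and chalk holder are undisturbed. Now I'll check the selector centre numerically.

Run:
```python
from h import *
s=read_state(); ci,x,O=wristcam(s); im=cv2.cvtColor(capture('wrist'),cv2.COLOR_RGB2BGR)
W=lambda q:R(YAW)@q+[X0,Y0,0]
a=np.radians(30)
for u,y,n in((80,0,-16),(81,1,-16),(80,0,8.5),(80+20*np.cos(a),10,8.5),(80-20*np.cos(a),-10,8.5),(80+23,0,-20)): print(np.round([u,y,n]),proj(ci,[W(L(u,n,y))],x,O).round(0))
g=cv2.cvtColor(im,cv2.COLOR_BGR2GRAY)[100:200,300:410]
m=cv2.inRange(cv2.resize(g,None,fx=1,fy=1),0,35)
n,l,st,ce=cv2.connectedComponentsWithStats(m)
for i in range(1,n):
    if st[i,4]>60:
        pts=np.argwhere(l==i)[:,::-1].astype(np.float32); r=cv2.minAreaRect(pts); print(st[i],(ce[i]+[300,100]).round(1),r[1],r[2])
hc=cv2.HoughCircles(cv2.medianBlur(g,3),cv2.HOUGH_GRADIENT,1,20,param1=120,param2=18,minRadius=15,maxRadius=45); print(hc)
```

```text
[ 80   0 -16] [[356. 148.]]
[ 81   1 -16] [[355. 146.]]
[80.  0.  8.] [[358. 150.]]
[97. 10.  8.] [[357. 120.]]
[ 63. -10.   8.] [[360. 179.]]
[103   0 -20] [[369. 119.]]
[  32   20   50   59 2021] [356.6 148.8] (52.36708450317383, 51.34278869628906) 39.80556869506836
[[[56.5 45.5 34.1]]]
```

>>> drive_tool(
  motion=[
    [[0,0,0],[0,0,0.13]],
    [[13,4,16],[0,0,0]],
    [[13,4,16],[0,0,0]],
    [[13,4,16],[0,0,0]],
    [[12,4,16],[0,0,0]],
  ],
  gripper=0.4,
)

```text
time_s: 14.75
position: [0.5625, 0.0153, 0.1489]
tcp_rot: [[0.092, 0.97, 0.227], [0.876, -0.187, 0.444], [0.473, 0.158, -0.867]]
force: [-0.2, 0.0, -0.1]
opening: 0.399
grasp_force: 0.0
```

>>> drive_tool(
  motion=[
    [[0,0,0],[0,0,0]],
    [[0,0,0],[0,0,0]],
  ],
)

```text
time_s: 14.95
position: [0.562, 0.0149, 0.1489]
tcp_rot: [[0.093, 0.97, 0.226], [0.876, -0.187, 0.444], [0.473, 0.157, -0.867]]
force: [0.8, -0.5, -0.5]
opening: 0.399
grasp_force: 0.0
```

```bash
python3 -c "
from h import *
rows(80.5,0.3,-9,-72,0)"
```

```text
t 14.95 TCP u,y,n [80.3  0.5 79.4] ang -71.6 tooly n -0.001 F deck [-0.3 -0.9 -0.4] open 0.399 grip 0.0 J [-26.  31. 105.  40.  51. -45.]
first turn 5 x [-0.     0.     0.001] deg 0.4 | then shift total [ 0.1  0.2 88.4] | shift if no turn [ 0.2  0.3 88.4]
```

>>> drive_tool(
  motion=[
    [[0,0,20],[0,0,0]],
    [[0,0,20],[0,0,0]],
    [[0,0,15],[0,0,0]],
    [[0,0,10],[0,0,0]],
    [[0,0,0],[0,0,0]],
  ],
)

```text
time_s: 15.45
position: [0.5764, 0.0439, 0.0917]
tcp_rot: [[0.095, 0.97, 0.225], [0.875, -0.189, 0.445], [0.474, 0.155, -0.867]]
force: [-0.6, -0.3, -0.3]
opening: 0.401
grasp_force: 0.0
```

>>> drive_tool(
  motion=[
    [[0,0,6],[0,0,0]],
    [[0,0,6],[0,0,0]],
    [[0,0,4],[0,0,0]],
    [[0,0,0],[0,0,0]],
  ],
)

```text
time_s: 15.85
position: [0.5803, 0.051, 0.0784]
tcp_rot: [[0.095, 0.97, 0.226], [0.876, -0.189, 0.444], [0.473, 0.156, -0.867]]
force: [0.5, -0.3, 0.2]
opening: 0.403
grasp_force: 0.0
```

```bash
python3 -c "
from h import *
rows(80.5,0.3,-9,-72,0)"
```

```text
t 15.85 TCP u,y,n [80.2  0.5 -1.9] ang -71.7 tooly n -0.001 F deck [ 0.1 -0.6  0.2] open 0.403 grip 0.0 J [-22.  39. 105.  47.  43. -50.]
first turn 5 x [-0.     0.     0.001] deg 0.3 | then shift total [0.3 0.3 7.1] | shift if no turn [0.3 0.3 7.1]
```

Clear so far. I'll go down the last 7 mm and close on the bar.

>>> drive_tool(
  motion=[
    [[0,0,4],[0,0,0]],
    [[0,0,3],[0,0,0]],
    [[0,0,0],[0,0,0]],
  ],
)

```text
time_s: 16.15
position: [0.5819, 0.0541, 0.0723]
tcp_rot: [[0.095, 0.97, 0.226], [0.876, -0.189, 0.444], [0.474, 0.156, -0.867]]
force: [-0.4, -0.1, 0.3]
opening: 0.4
grasp_force: 0.0
```

>>> drive_tool(
  motion=[
    [[0,0,0],[0,0,0]],
    [[0,0,0],[0,0,0]],
    [[0,0,0],[0,0,0]],
    [[0,0,0],[0,0,0]],
    [[0,0,0],[0,0,0]],
  ],
  gripper=0.12,
)

```text
time_s: 16.65
position: [0.5834, 0.0533, 0.0729]
tcp_rot: [[0.094, 0.969, 0.229], [0.876, -0.189, 0.443], [0.472, 0.159, -0.867]]
force: [4.6, -0.1, -1.7]
opening: 0.15
grasp_force: 27.8
```

```bash
python3 m.py
```

```text
t 16.8 TCP u,y,n [80.3 -1.2 -8.4] ang -71.7 tooly n 0.002 F deck [ 1.1 -4.9 -1.8] open 0.151 grip 27.8 J [-21.  40. 105.  48.  42. -51.]
F [ 1.08 -3.92 -2.19] M [-0.619  0.124  0.275]
```

>>> drive_tool(
  motion=[
    [[0,1.5,0],[0,0,0]],
    [[0,0,0],[0,0,0.08]],
    [[0,0,0],[0,0,0.08]],
    [[0,0,0],[0,0,0.08]],
    [[0,0,0],[0,0,0.08]],
  ],
)

```text
time_s: 17.3
position: [0.5831, 0.0533, 0.0728]
tcp_rot: [[0.399, 0.889, 0.226], [0.77, -0.458, 0.444], [0.498, -0.003, -0.867]]
force: [2.1, -0.6, -1.2]
opening: 0.134
grasp_force: 30.0
```

```bash
python3 m.py
```

```text
t 17.45 TCP u,y,n [80.2 -0.9 -8.5] ang -90.0 tooly n -0.0 F deck [-0.4 -2.4 -1.2] open 0.134 grip 30.0 J [-21.  40. 105.  47.  42. -32.]
F [-0.69 -2.32 -1.17] M [-0.407  0.473 -0.029]
```

>>> drive_tool(
  motion=[
    [[0,0,0],[0,0,0.085]],
    [[0,0,0],[0,0,0.085]],
    [[0,0,0],[0,0,0.085]],
    [[0,0,0],[0,0,0.085]],
    [[0,0,0],[0,0,0.085]],
  ],
)

```text
time_s: 17.95
position: [0.5828, 0.0535, 0.0728]
tcp_rot: [[0.729, 0.647, 0.226], [0.514, -0.734, 0.444], [0.453, -0.208, -0.867]]
force: [-1.2, -2.8, 2.3]
opening: 0.138
grasp_force: 30.0
```

```bash
python3 m.py
```

```text
t 18.1 TCP u,y,n [80.3 -0.6 -8.5] ang -114.3 tooly n 0.0 F deck [-2.2 -0.9  2.9] open 0.136 grip 30.0 J [-21.  40. 105.  47.  42.  -8.]
F [-1.45 -0.77  2.65] M [-0.118  0.644 -0.126]
```

>>> drive_tool(
  motion=[
    [[0,0,0],[0,0,0.03]],
    [[0,0,0],[0,0,0]],
    [[0,0,0],[0,0,0]],
  ],
)

```text
time_s: 18.4
position: [0.5828, 0.0536, 0.0728]
tcp_rot: [[0.745, 0.628, 0.225], [0.495, -0.747, 0.444], [0.447, -0.219, -0.867]]
force: [-2.8, -4.1, 2.2]
opening: 0.137
grasp_force: 30.0
```

>>> drive_tool(
  motion=[
    [[0,0,0],[0,0,0]],
    [[0,0,0],[0,0,0]],
    [[0,0,0],[0,0,0]],
    [[0,0,0],[0,0,0]],
    [[0,0,0],[0,0,0]],
  ],
  gripper=0.4,
)

```text
time_s: 18.9
position: [0.5834, 0.0539, 0.0728]
tcp_rot: [[0.746, 0.627, 0.226], [0.493, -0.748, 0.444], [0.448, -0.22, -0.867]]
force: [-0.2, -0.2, 0.0]
opening: 0.386
grasp_force: 0.0
```

>>> drive_tool(
  motion=[
    [[0,0,-5],[0,0,0]],
    [[0,0,-10],[0,0,0]],
    [[0,0,-20],[0,0,0]],
    [[0,0,-30],[0,0,0]],
    [[0,0,-30],[0,0,0]],
  ],
)

```text
time_s: 19.4
position: [0.5613, 0.0109, 0.1564]
tcp_rot: [[0.746, 0.626, 0.226], [0.493, -0.748, 0.444], [0.447, -0.22, -0.867]]
force: [0.2, -0.3, 0.6]
opening: 0.399
grasp_force: 0.0
```

>>> drive_tool(
  motion=[
    [[-20,-8,-30],[0,0,0]],
    [[-25,-12,-20],[0,0,-0.14]],
    [[-15,0,-10],[0,0,-0.14]],
    [[0,0,0],[0,0,-0.14]],
    [[0,0,0],[0,0,0]],
  ],
)

```text
time_s: 19.9
position: [0.4923, -0.0322, 0.1853]
tcp_rot: [[0.427, 0.875, 0.228], [0.755, -0.484, 0.443], [0.498, -0.017, -0.867]]
force: [0.2, -0.4, 0.2]
opening: 0.4
grasp_force: 0.0
```

Run:
```python
from h import *
s=where(); ci,x,O=wristcam(s); im=cv2.cvtColor(capture('wrist'),cv2.COLOR_RGB2BGR); cv2.imwrite('pics/fin_w.png',im)
W=lambda q:R(YAW)@q+[X0,Y0,0]
# rectify the selector-top plane n=8.5 to deck axes (10 px/mm /2) and find the dark bar and bright index
q=[(50,-30),(110,-30),(110,30),(50,30)]
H=cv2.getPerspectiveTransform(proj(ci,[W(L(u,8.5,y)) for u,y in q],x,O).astype(np.float32),np.float32([[(u-50)*4,(y+30)*4] for u,y in q]))
r=cv2.warpPerspective(im,H,(240,240),flags=cv2.INTER_CUBIC); cv2.imwrite('pics/rect.png',r)
g=cv2.cvtColor(r,cv2.COLOR_BGR2GRAY)
for row in cv2.resize(g,(30,30),interpolation=cv2.INTER_AREA)[::-1]: print(''.join('%4d'%v for v in row))
```

```text
t 19.9 TCP u,y,n [ 34.7  41.2 147.7] ang -92.2 tooly n 0.002 F deck [-0.2 -0.4  0.3] open 0.4 grip 0.0 J [-36.  25. 110.  37.  56. -31.]
 108 110 110 110 110 111 110 111 111 112 112 113 111 112 113 114 112 113 114 114  90  71  74  71  74  73  72  74  75  73
 109 110 110 108 109 110 111 111 111 112 112 112 110 114 130 139 149 137 126 109  79  73  72  74  73  74  72  73  73  74
 110 110 110 109 111 111 110 110 111 111 109 140 189 214 220 221 220 219 180 134 115  85  71  72  73  73  74  73  72  74
 108 109 110 110 109 110 111 112 109 128 189 211 208 208 209 209 209 204 134 133 136 136 111  76  72  73  73  74  74  73
 109 109 110 109 111 111 110 109 149 208 211 211 211 216 216 214 185 141 137 138 135 136 138 130  83  71  72  73  82  77
 109 107 111 110 109 110 108 147 213 210 210 214 199 105  54  33  17  18  47  90 129 137 135 136 134  81  70 113 136 132
 109 109 109 111 109 109 134 205 206 210 207 122  22  22  25  24  18  17  19  16  18  91 133 130 131 124  82 132 132 131
 109 109 107 109 108 110 195 210 173  58  26  18  23  23  23  16  17  18  18  20  18  18  93 136 134 134 114 116 134
[... 1966 characters left out ...]
 64  66  66  65  65  91 124 136 137 135 136 136 136 135 118  85  66  66  67  67  68  68  68  69
 105 107 107 107 107  94  67  65  65  66  66  64  62  73  84  94  98  92  85  69  65  66  68  68  67  68  69  69  68  68
 106 107 106 106 105  74  64  65  66  66  64  65  65  66  65  65  66  66  66  67  67  66  66  68  67  67  66  66  67  66
 108 105 106 107 107 100  64  63  64  65  67  66  66  67  67  66  66  65  66  65  67  67  66  66  67  67  67  67  68  86
 105 107 106 107 106  67  64  65  65  64  66  66  65  65  64  66  65  65  66  66  67  66  67  66  67  67  67  67  69 101
 106 106 106 107 106 100  65  64  65  64  65  66  64  64  64  65  67  66  67  65  67  68  66  67  67  66  66  67  71 100
```

The rectified wrist picture shows the selector's white index line about 30° from up-slope towards -y, which is the on position. The well is uncovered and the tool is clear at zero force, so I'm handing in.

```bash
python3 -c "
from rig import *
print(hand_in())"
```

```text
the job is handed in; nothing more can be done
None
```

The job is handed in: the cover was raised under control to fully open, the selector was turned to on and let go, and the jar, slate and chalk holder looked undisturbed at the last overview; the first catch press re-latched, so I pressed it a second time.

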